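# Open the music box and start it

## Robot

A 6-joint arm with a two-finger parallel gripper is mounted at the origin on the work surface. World frame = base frame: x ahead of the robot, y to its left, z up, the work surface at z = 0. Lengths are in mm, angles in rad, forces in N, time in s.
With the tool pointing down it reaches from about 350 to 975 mm from the base axis. Payload 17.4 kg.
Tool frame: the origin (TCP) lies at the very end of the fingers, on their centre line; the grasp point (between the pads) lies 19 mm behind it (manip.hold_point_z is the distance from the TCP to the grasp point, in mm); z points along the fingers, y is the line along which they close (so a half turn about z gives the same grasp; the last joint's range is limited). The gripper opens to 85 mm and grips with 20 to 120 N. Pads are 22 mm wide; open, the fingers measure 114 mm over their backs; the gripper's body (76 mm by 85 mm) begins 54 mm behind the grasp point. The pads swing forward as they close: fully open they stand 13 mm farther back than shut.
Start: joints at [1.286, 0.116, 1.442, -0, 1.584, -0.038], TCP at [164.912, 654.551, 231.303] pointing down, gripper open.
Joint ranges: [-2.83, 2.83], [-0.83, 2.19], [0.07, 2.5], [-1.14, 4.28], [0.01, 3], [-2.97, 2.97]. Speed limits (rad/s): [1.89, 1.89, 2.22, 3.14, 3.14, 3.14].

## Interface

Orientations are given as a 3x3 rotation matrix whose columns are the frame's x, y, z axes.
In Python, from workcell import monitor, cams, manip gives the robot as it stands.
- The arm moves only by the tool step_arm, never from a script. Its argument "steps" is a list that holds one entry, the list of rows, each a list of 4 numbers: the shift along the tool's x, y, z in m, then the turn about the tool's z in degrees. In form: [[[dx, dy, dz, turn], ...]]. A call has 1 to 12 rows; each row shifts and turns the commanded pose from where the row before left it, along the tool's axes as they then stand; what a row does not reach is not made up. A row lasts 1/10 s, in which the tool goes at most 50 mm and 8.59 degrees, less where a joint would pass 70% of its speed; a pose out of reach is approached as far as the arm can. A call with a gripper value outside its range is refused whole. "claw" is the closure, from 0 (fully open) to 1 (shut), set as the call begins (left out, the last holds). The fingers move at their own pace and stop on an object; "squeeze" is the grip in N (left out, the last holds). Time passes only in rows, so rows that do not move let the fingers close. It gives the time, the measured TCP pose, the force, the opening and the grip force at its end, in the units of the state.
- monitor.read_state(): the state, without advancing time (a new reading comes with each control period).
- cams.camera(name): name is "scene" or "top" or "wrist"; returns a dict with "image" (420x560x3 uint8, red, green, blue), "fx", "fy", "cx", "cy" (pixels), "world_from_camera" (4x4, takes a point from camera to world coordinates); the wrist camera has in their place "tool_from_camera" (4x4, takes a point from camera to tool coordinates, whose origin is the TCP and whose axes are the flange's). Camera axes: x right, y up, looking along -z (the intrinsics and any distortion apply to the point x, -y, -z); pixel columns grow to the right and rows downward; lengths in mm; the calibration is good to about 2 mm. A picture is of the moment at which its call begins: read the wrist's pose just before it. There is no depth.
- manip.hand_in(): hands the job in; it is judged then, once.
The state is a dict: "t": time; "joint_pos": joint angles; "joint_vel": joint speeds; "tau": joint torques, N m; "position": TCP position; "tool_rot": TCP orientation; "contact_force": force on the tool from outside, world axes, zero at the start; "ft_torque": the same for the moment, N m; "gripper_width": finger opening in mm; "grip_force": force on a finger pad.
Only numpy, scipy, OpenCV 4.12 (cv2) and the standard library are available. Lean on these libraries where they do the work, as an engineer would, in place of code of your own. Each camera call takes 0.05 s, during which the arm holds its last target. There are 200 camera calls.

## Task

On the display shelf, push the closed lid of the wooden music box up by the brass thumb tab on its free edge and flip it over past upright, so that it stays open by its own weight. Then press the red button inside the box fully down with a fingertip. Do it all with touches: do not take the lid between the fingers, do not lift the box or shove it out of its place, and leave the angel, igloo and globe standing where they are.

Things in the scene. Friction and masses are not known exactly. Their poses are not given: they have to be found in the camera images.
- musicbox: Dark wooden music box with brass bands, standing loose on the shelf (1.3 kg): 130 deep (its x) x 160 wide (its y) x 90 high to the rim, walls 8, open on top under its lid. Origin: centre of its underside; its x axis points from the front (the side with the tab, facing roughly to the robot's right, -y) to the hinge side. Its inner deck lies 50 above the shelf; in the rear half a brass drum (from 21 to 43 behind the centre) reaches 74 above the shelf.
- lid (a joint): Angle of the lid: 0 shut, growing as it swings up and over to its stop at 1.95 rad. The hinge is free with a little damping and has no spring: released below about 1.5 rad the lid falls shut, beyond about 1.6 it falls open onto the stop and rests there. The lid is a flat board 134 x 164 x 8, about 0.16 kg (hidden spread about 30 %), so some 1 N at the tab lifts it. Hinge axis along the box's y at the top of its rear rim.
- lid_tab (a point): Middle of the front edge of the brass thumb tab, on its underside; the point turns with the lid (x towards the hinge, z out of the lid's upper face; its attitude equals the box's when shut). The tab is 70 wide and 5 thick, flush with the lid's underside; it sticks out 26 from the lid's front edge and 30 from the box's front wall, 90 above the shelf when shut, free space beneath it. The edge is 160 from the hinge axis.
- lid_hinge (a point): Middle of the lid's hinge axis (90 above the shelf, 65 behind the box's centre); turns with the lid.
- button (a joint): How far the red start button is pressed, in m: 0 up, 0.006 fully down. A spring returns it; fully down takes 4 N.
- button_top (a point): Centre of the top face of the red round button (diameter 28) in its brass housing (diameter 44, top 62 above the shelf) on the box's inner deck, 27 in front of the box's centre, its top 72 above the shelf, pressed straight down; the lid covers it while shut. Between button centre and the inside of the front wall there are 30.
- angel: Loose bisque (unglazed white china) angel, 66 across, 113 high. Origin: centre of its underside.
- igloo: Loose blue resin igloo, a dome of 84 diameter, 52 high, with an entrance tunnel reaching 58 from the centre. Origin: centre of the dome's underside.
- globe: Loose clear glass globe, 68 diameter, on a gold-toned pedestal of 72 diameter; 100 high in all. Origin: centre of the underside.
- post: Fixed display post: steel rod 10 thick, 170 high, on a brass foot of 64 diameter, with a clamping collar and a small knurled brass knob at 119. Origin: centre of the underside. Not used.

How it is judged:
By the outcome, as a careful person would: the job done as asked, in the order asked, and still so for the second after the job is handed in, with the robot touching nothing.
It also fails if it takes over 58 s, if anything falls off the work surface, if the arm or the gripper's body presses on something with over 40 N, if the wrist force passes 120 N, or if a joint passes its speed limit or range.

## Working session

There is one attempt and no reset: what is moved stays moved. The work goes in short steps, Python scripts to look and compute and a tool call to move; the robot and the scene stay as the last step left them, time stands still between calls to the robot, and variables do not carry over. Pictures are saved under pics/ and viewed, at most 11 in all, crops included, and the job is handed in when it is done.

Besides the shell and the picture viewer there is one more tool, called after ">>>" as name(argument=value, ...) on one line, values as JSON. step_arm: Moves the arm, as the interface text tells. Its arguments: {"type":"object","properties":{"steps":{"type":"array"},"claw":{"type":"number"},"squeeze":{"type":"number"}},"required":["steps"]}

```bash
mkdir -p pics; ls; python3 - <<'E'
from workcell import monitor,cams,manip
import cv2,numpy as np
s=monitor.read_state();print(s['t'],s['position'],np.round(s['tool_rot'],3).tolist(),manip.hold_point_z)
np.set_printoptions(precision=4,suppress=True)
for n in('scene','top'):
    c=cams.camera(n);cv2.imwrite(f'pics/{n}0.png',c['image'][...,::-1])
    print({k:v for k,v in c.items() if k!='image'})
E
```

```text
pics
0.0 [164.85156572 654.37255879 230.55828037] [[-0.97, 0.244, -0.0], [0.244, 0.97, -0.001], [0.0, -0.001, -1.0]] 18.700000000000003
{'fx': 512.8075005636044, 'fy': 512.8075005636044, 'cx': 278.6088036950514, 'cy': 203.34604678190243, 'world_from_camera': array([[   0.7322,   -0.4473,    0.5136, 1417.4046],
       [   0.6809,    0.4628,   -0.5676, -873.543 ],
       [   0.0163,    0.7653,    0.6434, 1060.6669],
       [   0.    ,    0.    ,    0.    ,    1.    ]])}
{'fx': 402.08595691477404, 'fy': 402.08595691477404, 'cx': 280.631531334136, 'cy': 212.64686517972484, 'world_from_camera': array([[  0.0028,   0.9858,  -0.1681, 457.4401],
       [ -0.9999,   0.0003,  -0.0154,   3.1019],
       [ -0.0151,   0.1681,   0.9856, 954.08  ],
       [  0.    ,   0.    ,   0.    ,   1.    ]])}
```

View pics/scene0.png

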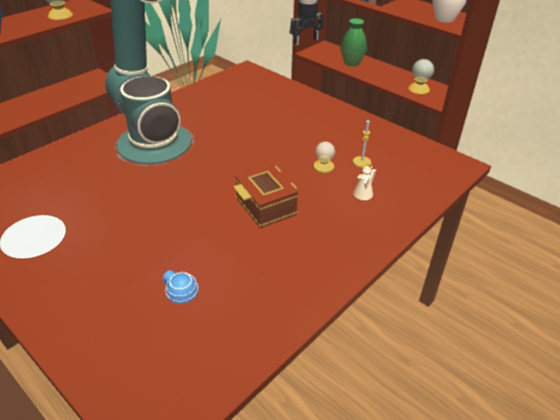

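View pics/top0.png

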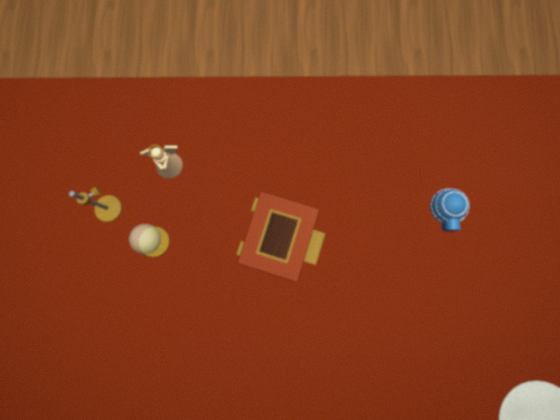

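Top view: box near pixel (278,237), with its tab at (315,247) on the -y side. The globe, angel and post are to the left (+y), the igloo to the right.

```bash
python3 - <<'E'
import cv2
a=cv2.imread('pics/top0.png')[180:290,220:340]
cv2.imwrite('pics/crop1.png',cv2.resize(a,None,fx=5,fy=5,interpolation=cv2.INTER_CUBIC))
E
```

```text
(no output)
```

View pics/crop1.png

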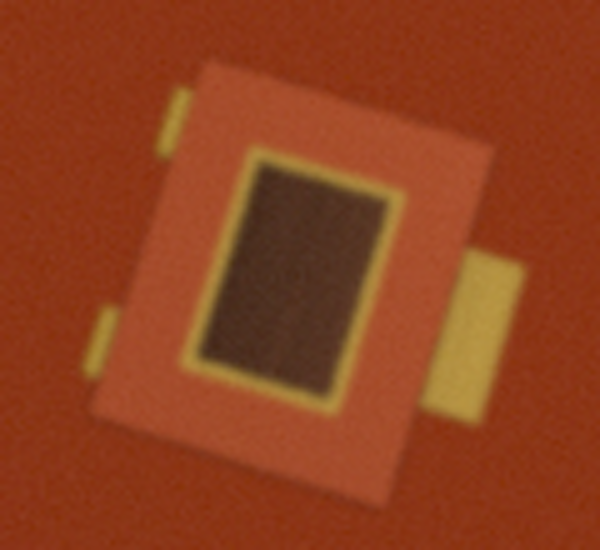

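```bash
cat > h.py <<'E'
import numpy as np
def proj(c,P):
    T=np.linalg.inv(c['world_from_camera']);p=P@T[:3,:3].T+T[:3,3]
    return np.c_[c['cx']+c['fx']*p[:,0]/-p[:,2], c['cy']+c['fy']*p[:,1]/p[:,2]]
def box2w(q,P):
    c,s=np.cos(q[2]),np.sin(q[2]);P=np.atleast_2d(P)
    return np.c_[q[0]+c*P[:,0]-s*P[:,1],q[1]+s*P[:,0]+c*P[:,1],P[:,2]]
def ray(c,uv,z):
    T=c['world_from_camera'];d=T[:3,:3]@np.array([(uv[0]-c['cx'])/c['fx'],-(uv[1]-c['cy'])/c['fy'],-1])
    return T[:3,3]+d*(z-T[2,3])/d[2]
E
python3 - <<'E'
from workcell import monitor,cams
import numpy as np
from scipy.optimize import least_squares
from h import *
c=cams.camera('top')
uv=np.array([[207,60],[495,148],[387,507],[90,412],[526,265],[480,425],[470,248],[421,407]])
uv=(uv+.5)/5-.5+[220,180]
M=np.array([[65,82,98],[-69,82,98],[-69,-82,98],[65,-82,98],[-95,35,95],[-95,-35,95],[-69,35,95],[-69,-35,95]],float)
# image up=+x; box x axis points +y => box y = -x : sign found by fit
for sg in (1,-1):
    m=M*[1,sg,1]
    r=least_squares(lambda q:(proj(c,box2w(q,m))-uv).ravel(),[450,0,np.pi/2])
    print(sg,r.x,r.cost,np.round(r.fun.reshape(-1,2),1).tolist())
    if sg==-1:
        q=r.x
        for n,p in dict(tab=[-95,0,90],hinge=[65,0,90],button=[-27,0,72]).items():print(n,box2w(q,p))
s=cams.camera('scene');print(np.round(proj(s,box2w(q,M))))
for n,uv,z in(('globe',(155,242),5),('angel',(170,166),5),('post',(108,209),5),('igloo',(452,205),30)):print(n,ray(c,uv,z))
E
```

```text
1 [5.81950646e+02 7.16849671e-01 4.64100097e-01] 13516.850466357751 [[-20.4, 21.1], [-50.8, 59.4], [39.7, -46.9], [70.5, -82.4], [-31.6, 37.2], [7.1, -9.6], [-25.9, 29.5], [13.2, -16.9]]
-1 [554.69401813  22.50025485   1.26845607] 2.728588627602184 [[-0.3, -1.0], [1.0, -0.6], [0.3, 1.0], [-0.8, 0.7], [0.1, 0.3], [-0.1, -0.3], [-0.3, 0.1], [-0.0, -0.4]]
tab [[526.40728089 -68.19076178  90.        ]]
hinge [[574.0481015   84.55200306  90.        ]]
button [[546.65462965  -3.27508672  72.        ]]
[[272. 163.]
 [234. 175.]
 [259. 205.]
 [299. 191.]
 [234. 186.]
 [244. 199.]
 [241. 184.]
 [252. 196.]]
globe [548.47196581 316.3245701    5.        ]
angel [735.3554827  289.73605817   5.        ]
post [628.14004181 434.79648489   5.        ]
igloo [ 633.18597871 -380.73012828   30.        ]
```

>>> step_arm(steps=[[[-0.026, -0.0325, 0, 0], [-0.026, -0.0325, 0, 0], [-0.026, -0.0325, 0, 0], [-0.026, -0.0325, 0, 0], [-0.026, -0.0325, 0, 0], [-0.026, -0.0325, 0, 0], [-0.026, -0.0325, 0, 0], [-0.026, -0.0325, 0, 0], [-0.026, -0.0325, 0, 0], [-0.026, -0.0325, 0, 0]]], claw=1)

```text
t: 1.2
position: [337.9, 274.3, 231.3]
tool_rot: [[-0.97, 0.244, 0.0], [0.244, 0.97, 0.0], [-0.0, 0.0, -1.0]]
contact_force: [0.4, 0.4, 0.9]
gripper_width: 0.1
grip_force: 0.0
```

>>> step_arm(steps=[[[-0.026, -0.0325, 0, 0], [-0.026, -0.0325, 0, 0], [-0.026, -0.0325, 0, 0], [-0.026, -0.0325, 0, 0], [-0.026, -0.0325, 0, 0], [-0.026, -0.0325, 0, 0], [-0.026, -0.0325, 0, 0], [-0.026, -0.0325, 0, 0], [-0.026, -0.0325, 0, 0], [-0.026, -0.0325, 0, 3.2], [0, 0, 0, 0]]])

```text
t: 2.3
position: [511.2, -106.3, 230.5]
tool_rot: [[-0.953, 0.303, -0.001], [0.303, 0.953, -0.0], [0.001, -0.001, -1.0]]
contact_force: [-1.0, 0.6, 0.4]
gripper_width: -0.2
grip_force: 0.0
```

```bash
python3 - <<'E'
from workcell import monitor,cams
import cv2,numpy as np
from h import *
s=monitor.read_state();c=cams.camera('wrist')
T=np.eye(4);T[:3,:3]=s['tool_rot'];T[:3,3]=s['position']
c['world_from_camera']=T@c['tool_from_camera']
im=np.ascontiguousarray(c['image'][...,::-1])
q=[554.69,22.5,1.2685]
P=proj(c,box2w(q,np.array([[-95,35,95],[-95,-35,95],[-69,82,98],[-69,-82,98],[-95,0,90.]])))
print(P, c['tool_from_camera'].round(3))
for p in P:
    cv2.circle(im,(int(round(p[0])),int(round(p[1]))),2,(0,255,0),-1)
cv2.imwrite('pics/w1.png',im)
E
```

```text
[[323.47435521 161.96111009]
 [320.45923981 237.8079701 ]
 [358.84799011 103.81760603]
 [346.26302238 284.32881378]
 [321.16595089 199.73449112]] [[-0.0000e+00  9.5000e-01  3.1400e-01  7.9866e+01]
 [ 1.0000e+00  1.0000e-03 -1.0000e-03 -1.9500e-01]
 [-2.0000e-03  3.1400e-01 -9.5000e-01 -1.4323e+02]
 [ 0.0000e+00  0.0000e+00  0.0000e+00  1.0000e+00]]
```

View pics/w1.png

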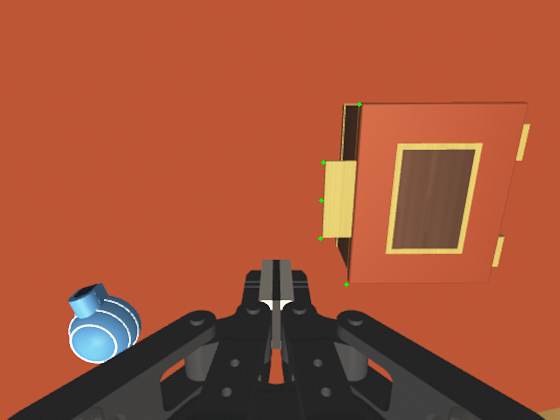

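The wrist view agrees with the fit: the tab edge is at (322,162)–(321,238), on the projected points. I'll descend in front of the tab and creep in.

>>> step_arm(steps=[[[0, 0, 0.03, 0], [0, 0, 0.04, 0], [0, 0, 0.04, 0], [0, 0, 0.037, 0], [0, 0.01, 0, 0], [0, 0.01, 0, 0], [0, 0, 0, 0], [0, 0, 0, 0]]])

```text
t: 3.15
position: [517.4, -83.3, 86.5]
tool_rot: [[-0.955, 0.297, 0.003], [0.297, 0.955, -0.001], [-0.003, 0.0, -1.0]]
contact_force: [-0.4, -0.6, -0.2]
gripper_width: -0.3
grip_force: 0.0
```

>>> step_arm(steps=[[[0, 0.002, 0, 0], [0, 0.002, 0, 0], [0, 0.002, 0, 0], [0, 0, 0, 0]]])

```text
t: 3.55
position: [518.2, -77.9, 84.5]
tool_rot: [[-0.955, 0.298, 0.0], [0.298, 0.955, -0.0], [-0.0, -0.0, -1.0]]
contact_force: [0.2, -0.2, -0.1]
gripper_width: 0.2
grip_force: 0.3
```

>>> step_arm(steps=[[[0, 0.001, 0, 0], [0, 0.001, 0, 0], [0, 0, 0, 0], [0, 0, 0, 0]]])

```text
t: 3.95
position: [518.5, -76.9, 84.4]
tool_rot: [[-0.954, 0.298, -0.0], [0.298, 0.954, -0.002], [-0.0, -0.002, -1.0]]
contact_force: [-3.5, -8.8, 1.6]
gripper_width: 0.2
grip_force: 4.5
```

>>> step_arm(steps=[[[0, 0.001, 0, 0], [0, 0.001, 0, 0], [0, 0, 0, 0], [0, 0, 0, 0]]])

```text
t: 4.35
position: [519.1, -75.1, 84.4]
tool_rot: [[-0.954, 0.298, -0.001], [0.298, 0.954, -0.002], [-0.0, -0.002, -1.0]]
contact_force: [-3.6, -9.4, 2.4]
gripper_width: 0.1
grip_force: 4.8
```

>>> step_arm(steps=[[[0, 0.001, 0, 0], [0, 0, 0, 0], [0, 0, 0, 0]]])

```text
t: 4.65
position: [519.4, -74.2, 84.4]
tool_rot: [[-0.954, 0.298, -0.0], [0.298, 0.954, -0.002], [-0.0, -0.002, -1.0]]
contact_force: [-3.7, -9.0, 1.8]
gripper_width: -0.3
grip_force: 4.9
```

>>> step_arm(steps=[[[0, 0, -0.003, 0], [0, 0, -0.003, 0], [0, 0, -0.003, 0], [0, 0, -0.003, 0], [0, 0.0005, -0.003, 0], [0, 0, 0, 0], [0, 0, 0, 0]]])

```text
t: 5.35
position: [519.6, -73.2, 99.4]
tool_rot: [[-0.954, 0.298, -0.0], [0.298, 0.954, -0.001], [0.0, -0.001, -1.0]]
contact_force: [-2.1, -6.1, 0.6]
gripper_width: 0.1
grip_force: 3.1
```

```bash
python3 - <<'E'
from workcell import monitor,cams
import cv2,numpy as np
a=cams.camera('scene')['image'][130:240,200:340,::-1];b=cams.camera('wrist')['image'][...,::-1]
a=cv2.resize(a,(534,420),interpolation=cv2.INTER_CUBIC)[:,:420]
cv2.imwrite('pics/c2.png',np.hstack([a,b[:,150:530]]))
print(monitor.read_state()['contact_force'])
E
```

```text
[-1.08626125 -7.10165948 -0.85379773]
```

View pics/c2.png

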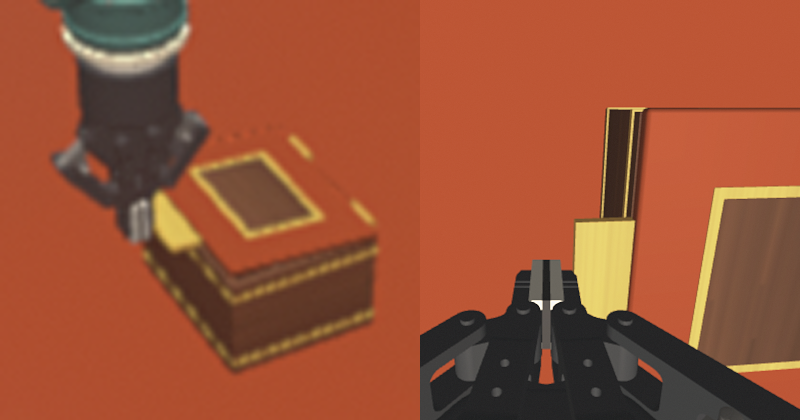

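The lid has lifted about 15 mm with the fingertip (the wrist view shows a gap under it). I'll keep following the arc.

>>> step_arm(steps=[[[0, 0.0007, -0.0064, 0], [0, 0.001, -0.0063, 0], [0, 0.0012, -0.0063, 0], [0, 0.0015, -0.0062, 0], [0, 0.0017, -0.0062, 0], [0, 0.002, -0.0061, 0], [0, 0, 0, 0]]])

```text
t: 6.15
position: [522.6, -64.6, 137.9]
tool_rot: [[-0.955, 0.298, 0.001], [0.298, 0.955, 0.0], [-0.001, 0.0, -1.0]]
contact_force: [1.3, 0.7, 0.2]
gripper_width: 0.0
grip_force: 0.0
```

```bash
cat > look.py <<'E'
import sys,cv2,numpy as np
from workcell import monitor,cams
a=cams.camera('scene')['image'][110:240,200:340,::-1];b=cams.camera('wrist')['image'][...,::-1]
a=cv2.resize(a,(452,420),interpolation=cv2.INTER_CUBIC)[:,:420]
cv2.imwrite(sys.argv[1],np.hstack([a,b[:,150:530]]))
s=monitor.read_state();print(s['t'],s['contact_force'],s['position'])
E
python3 look.py pics/c3.png
```

```text
6.25 [-0.78683686  0.41992976  0.40759185] [522.19802163 -64.83317145 136.80852478]
```

View pics/c3.png

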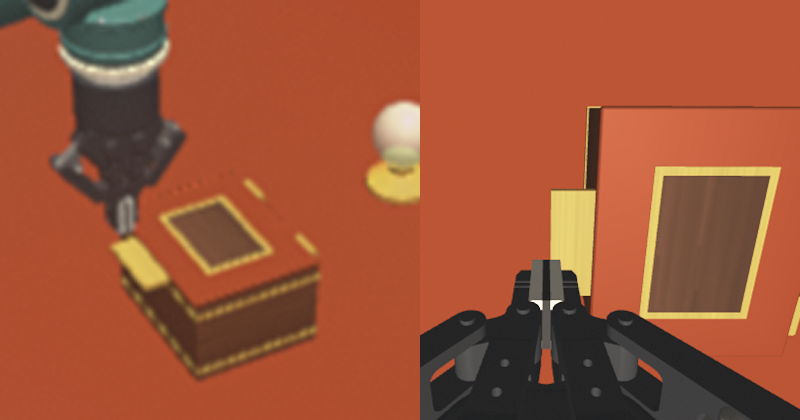

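The lid slipped off and fell shut: the contact was too close to the fingertip's end. I'll retry with the tip lower and a firmer inward bias.

>>> step_arm(steps=[[[0, -0.01, 0, 0], [0, -0.008, 0, 0], [0, 0, 0.03, 0], [0, 0, 0.033, 0], [0, 0.004, 0, 0], [0, 0, 0, 0], [0, 0, 0, 0]]])

```text
t: 6.95
position: [518.7, -78.6, 75.6]
tool_rot: [[-0.955, 0.298, 0.002], [0.298, 0.955, -0.0], [-0.002, 0.0, -1.0]]
contact_force: [0.6, 0.3, 0.6]
gripper_width: 0.1
grip_force: 0.0
```

>>> step_arm(steps=[[[0, 0.001, 0, 0], [0, 0.001, 0, 0], [0, 0, 0, 0], [0, 0, 0, 0]]])

```text
t: 7.35
position: [518.7, -76.4, 74.1]
tool_rot: [[-0.955, 0.298, 0.0], [0.298, 0.955, -0.0], [-0.0, -0.0, -1.0]]
contact_force: [0.3, -0.1, -0.9]
gripper_width: -0.2
grip_force: 0.0
```

>>> step_arm(steps=[[[0, 0.001, 0, 0], [0, 0, 0, 0], [0, 0, 0, 0]]])

```text
t: 7.65
position: [518.9, -75.5, 73.8]
tool_rot: [[-0.955, 0.298, -0.0], [0.298, 0.955, -0.0], [0.0, -0.0, -1.0]]
contact_force: [0.3, -0.3, -0.9]
gripper_width: -0.2
grip_force: 0.0
```

>>> step_arm(steps=[[[0, 0.001, 0, 0], [0, 0, 0, 0], [0, 0, 0, 0]]])

```text
t: 7.95
position: [519.0, -75.0, 73.8]
tool_rot: [[-0.955, 0.298, -0.0], [0.298, 0.955, -0.001], [0.0, -0.001, -1.0]]
contact_force: [-2.0, -5.6, 1.4]
gripper_width: 0.0
grip_force: 2.9
```

>>> step_arm(steps=[[[0, 0.0003, 0, 0], [0, 0, -0.003, 0], [0, 0.0002, -0.004, 0], [0, 0.0002, -0.004, 0], [0, 0.0003, -0.004, 0]]])

```text
t: 8.45
position: [519.2, -74.2, 88.8]
tool_rot: [[-0.954, 0.298, -0.001], [0.298, 0.954, -0.001], [0.0, -0.001, -1.0]]
contact_force: [-2.3, -5.5, -0.4]
gripper_width: 0.3
grip_force: 2.8
```

>>> step_arm(steps=[[[0, 0.0006, -0.004, 0], [0, 0.0007, -0.004, 0]]])

```text
t: 8.65
position: [519.6, -73.0, 96.9]
tool_rot: [[-0.954, 0.298, -0.001], [0.298, 0.954, -0.002], [0.0, -0.002, -1.0]]
contact_force: [-3.0, -8.2, -0.7]
gripper_width: -0.4
grip_force: 4.2
```

>>> step_arm(steps=[[[0, 0.0007, -0.004, 0], [0, 0.0009, -0.004, 0]]])

```text
t: 8.85
position: [520.1, -71.6, 104.9]
tool_rot: [[-0.954, 0.298, -0.001], [0.298, 0.954, -0.002], [0.0, -0.002, -1.0]]
contact_force: [-2.8, -8.5, 0.9]
gripper_width: 0.1
grip_force: 4.5
```

>>> step_arm(steps=[[[0, 0.0012, -0.004, 0], [0, 0.0014, -0.004, 0]]])

```text
t: 9.05
position: [520.8, -69.2, 113.0]
tool_rot: [[-0.954, 0.298, -0.001], [0.298, 0.954, -0.002], [0.0, -0.002, -1.0]]
contact_force: [-3.3, -9.8, 1.9]
gripper_width: 0.2
grip_force: 4.7
```

```bash
python3 look.py pics/c4.png
```

```text
9.15 [-2.67326017 -8.88524244  2.30664354] [521.02697839 -69.12355728 113.41467374]
```

View pics/c4.png

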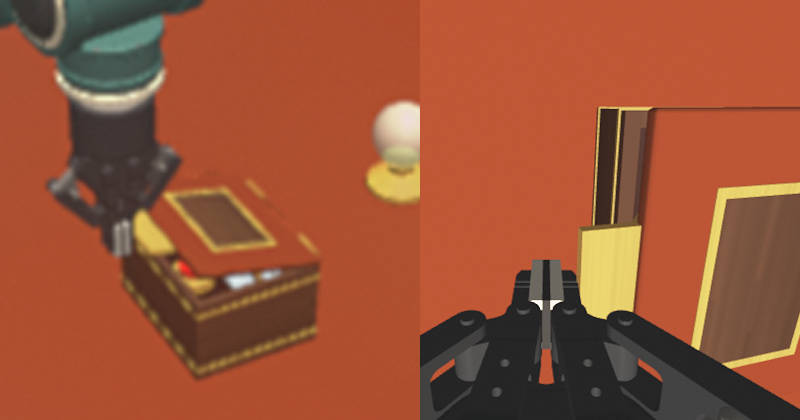

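The lid is open about 14° with the fingertip well on the tab, and the button is visible. Carrying on along the arc.

>>> step_arm(steps=[[[0, 0.0021, -0.0093, 0], [0, 0.0031, -0.0091, 0], [0, 0.0036, -0.0088, 0]]])

```text
t: 9.45
position: [523.5, -60.5, 140.4]
tool_rot: [[-0.954, 0.299, -0.001], [0.299, 0.954, -0.001], [0.0, -0.001, -1.0]]
contact_force: [-3.1, -4.8, 1.1]
gripper_width: -0.3
grip_force: 2.8
```

>>> step_arm(steps=[[[0, 0.0042, -0.0087, 0], [0, 0.0047, -0.0084, 0]]])

```text
t: 9.65
position: [526.2, -51.7, 157.6]
tool_rot: [[-0.954, 0.298, -0.0], [0.298, 0.954, -0.001], [0.0, -0.001, -1.0]]
contact_force: [-3.1, -3.0, 1.7]
gripper_width: 0.1
grip_force: 2.0
```

>>> step_arm(steps=[[[0, 0.0053, -0.008, 0], [0, 0.0058, -0.0077, 0], [0, 0.0062, -0.0073, 0]]])

```text
t: 9.95
position: [531.6, -34.9, 180.8]
tool_rot: [[-0.954, 0.298, 0.0], [0.298, 0.954, -0.001], [-0.0, -0.001, -1.0]]
contact_force: [-2.1, -4.3, 3.4]
gripper_width: 0.3
grip_force: 2.1
```

>>> step_arm(steps=[[[0, 0.0066, -0.0068, 0], [0, 0.007, -0.0064, 0], [0, 0.0074, -0.006, 0]]])

```text
t: 10.25
position: [538.1, -14.3, 199.8]
tool_rot: [[-0.955, 0.298, 0.0], [0.298, 0.955, 0.0], [-0.0, 0.0, -1.0]]
contact_force: [-0.2, -1.0, 0.8]
gripper_width: 0.0
grip_force: 0.9
```

>>> step_arm(steps=[[[0, 0.008, -0.005, 0], [0, 0.0083, -0.0045, 0], [0, 0.0085, -0.004, 0], [0, 0.0087, -0.0035, 0], [0, 0.009, -0.003, 0]]])

```text
t: 10.75
position: [550.7, 26.5, 219.4]
tool_rot: [[-0.955, 0.298, -0.0], [0.298, 0.955, 0.0], [0.0, 0.0, -1.0]]
contact_force: [-0.4, 0.0, -0.2]
gripper_width: 0.2
grip_force: 0.3
```

```bash
python3 look.py pics/c5.png
```

```text
10.85 [ 0.09931507 -0.82130457  0.32285622] [550.80058988  26.8041684  219.53414961]
```

View pics/c5.png

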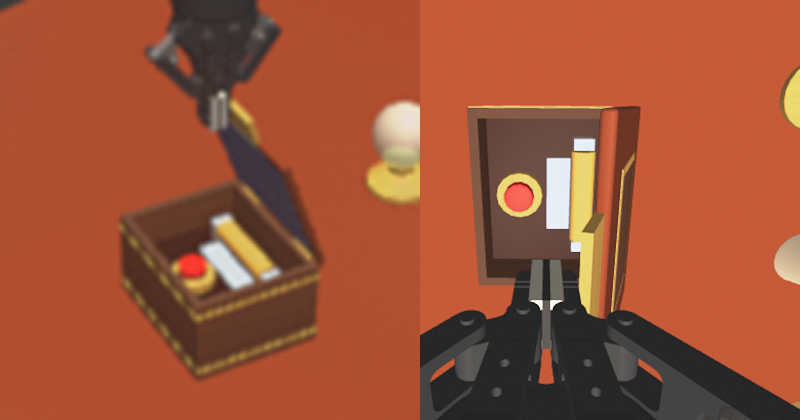

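The lid is at about 70° and resting on the finger. I'll push on past upright.

>>> step_arm(steps=[[[0, 0.009, -0.002, 0], [0, 0.009, -0.002, 0], [0, 0.009, -0.001, 0], [0, 0.008, 0, 0], [0, 0.007, 0, 0], [0, 0.007, 0, 0], [0, 0.006, 0, 0], [0, 0.006, 0, 0], [0, 0.006, 0, 0], [0, 0.005, 0, 0]]])

```text
t: 11.85
position: [572.1, 94.9, 224.3]
tool_rot: [[-0.955, 0.298, -0.0], [0.298, 0.955, -0.0], [0.0, -0.0, -1.0]]
contact_force: [0.5, -0.1, 0.0]
gripper_width: 0.1
grip_force: 0.0
```

>>> step_arm(steps=[[[0, 0.005, 0, 0], [0, 0.005, 0, 0], [0, 0.005, 0, 0], [0, 0, 0, 0], [0, 0, 0, 0], [0, 0, 0, 0]]])

```text
t: 12.45
position: [576.4, 108.6, 224.3]
tool_rot: [[-0.955, 0.298, 0.0], [0.298, 0.955, -0.0], [-0.0, -0.0, -1.0]]
contact_force: [-0.1, 0.1, 0.1]
gripper_width: 0.2
grip_force: 0.0
```

```bash
python3 - <<'E'
from workcell import monitor,cams
import cv2,numpy as np
from h import *
a=cams.camera('scene')['image'][100:240,200:340,::-1]
a=cv2.resize(a,(400,400),interpolation=cv2.INTER_CUBIC)
b=cams.camera('top')['image'][180:280,210:310,::-1]
b=cv2.resize(b,(400,400),interpolation=cv2.INTER_CUBIC)
cv2.imwrite('pics/c6.png',np.hstack([a,b]))
s=monitor.read_state();print(s['t'],s['position'],s['contact_force'])
E
```

```text
12.55 [576.37887825 108.58007966 224.35551836] [0.58311015 0.21019087 0.11570913]
```

View pics/c6.png

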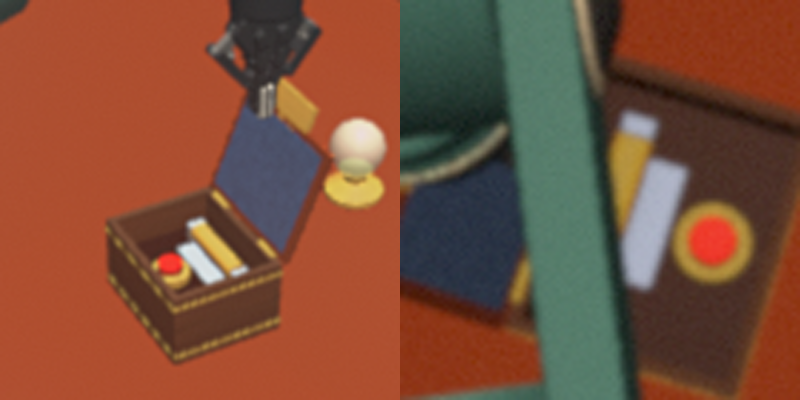

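The lid is open on its stop and the globe is untouched. The button is at right-panel pixel (713,242), so I'll compute its position.

```bash
python3 - <<'E'
from workcell import monitor,cams
import cv2,numpy as np
from h import *
c=cams.camera('top');im=c['image'].astype(int)
m=((im[...,0]>215)&(im[...,1]<90)&(im[...,2]<90)).astype(np.uint8);m[:,:270]=0;m[:,305:]=0
ys,xs=np.nonzero(m[220:260]);print(len(xs),xs.mean(),ys.mean()+220)
b=ray(c,(287.9,240.1),72);b2=ray(c,(xs.mean(),ys.mean()+220),72)
s=monitor.read_state();print(b,b2);print(s['tool_rot'].T@(b-s['position']))
E
```

```text
95 287.82105263157894 239.6421052631579
[546.63932031   0.71064593  72.        ] [547.64920389   0.88409659  72.        ]
[  -3.77468587 -111.82277718  152.33949979]
```

>>> step_arm(steps=[[[-0.0004, -0.0116, 0, 0], [-0.001, -0.025, 0, 0], [-0.001, -0.025, 0, 0], [-0.001, -0.025, 0, 0], [-0.001, -0.025, 0, 0], [0, 0, 0.03, 0], [0, 0, 0.04, 0], [0, 0, 0.04, 0], [0, 0, 0.03, 0], [0, 0, 0, 0], [0, 0, 0, 0]]])

```text
t: 13.7
position: [547.4, 0.4, 85.3]
tool_rot: [[-0.954, 0.298, 0.0], [0.298, 0.954, -0.0], [-0.0, -0.0, -1.0]]
contact_force: [0.2, 0.2, 0.8]
gripper_width: -0.2
grip_force: 0.0
```

```bash
python3 - <<'E'
from workcell import monitor,cams
import cv2,numpy as np
a=cams.camera('scene')['image'][120:240,210:330,::-1]
a=cv2.resize(a,(420,420),interpolation=cv2.INTER_CUBIC)
b=cams.camera('wrist')['image'][...,::-1][:,150:530]
cv2.imwrite('pics/c7.png',np.hstack([a,b]))
s=monitor.read_state();print(s['t'],s['position'],s['contact_force'])
E
```

```text
13.8 [548.27832312   0.60844442  86.63551761] [-0.5100485  -0.24850709  0.56842913]
```

View pics/c7.png

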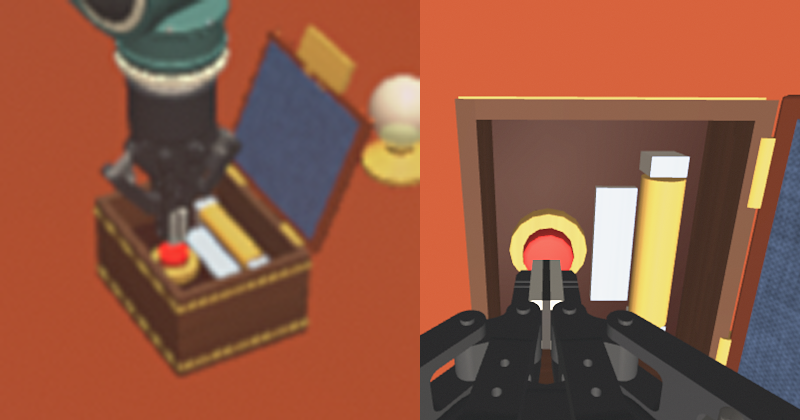

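The lid rests open and the tip is centred over the button. Pressing down now.

>>> step_arm(steps=[[[0, 0, 0.006, 0], [0, 0, 0.006, 0], [0, 0, 0.002, 0], [0, 0, 0.002, 0], [0, 0, 0, 0]]])

```text
t: 14.3
position: [547.4, 0.9, 68.3]
tool_rot: [[-0.955, 0.298, 0.0], [0.298, 0.955, -0.0], [-0.0, 0.0, -1.0]]
contact_force: [0.0, 0.3, 3.3]
gripper_width: -0.1
grip_force: 1.4
```

>>> step_arm(steps=[[[0, 0, 0.001, 0], [0, 0, 0.001, 0], [0, 0, 0, 0], [0, 0, 0, 0]]])

```text
t: 14.7
position: [547.4, 0.9, 66.4]
tool_rot: [[-0.955, 0.298, 0.0], [0.298, 0.955, -0.0], [-0.0, -0.0, -1.0]]
contact_force: [-2.0, -0.1, 2.9]
gripper_width: 0.1
grip_force: 1.8
```

>>> step_arm(steps=[[[0, 0, 0.0007, 0], [0, 0, 0, 0], [0, 0, 0, 0]]])

```text
t: 15.0
position: [547.4, 0.9, 66.0]
tool_rot: [[-0.955, 0.298, 0.0], [0.298, 0.955, 0.0], [-0.0, 0.0, -1.0]]
contact_force: [-3.4, 0.5, 6.3]
gripper_width: -0.0
grip_force: 3.6
```

>>> step_arm(steps=[[[0, 0, 0.0007, 0], [0, 0, 0, 0], [0, 0, 0, 0]]])

```text
t: 15.3
position: [547.5, 0.9, 65.8]
tool_rot: [[-0.955, 0.298, 0.0], [0.298, 0.955, -0.0], [-0.0, 0.0, -1.0]]
contact_force: [-5.9, 1.1, 13.4]
gripper_width: 0.3
grip_force: 6.8
```

The button is on its stop (13 N at z = 66). Retracting.

>>> step_arm(steps=[[[0, 0, -0.005, 0], [0, 0, -0.02, 0], [0, 0, -0.03, 0], [0, 0, -0.04, 0], [0, 0, -0.04, 0], [0, -0.03, -0.03, 0], [0, -0.04, 0, 0], [0, -0.04, 0, 0], [0, 0, 0, 0], [0, 0, 0, 0]]])

```text
t: 16.3
position: [514.4, -104.6, 229.7]
tool_rot: [[-0.954, 0.3, -0.0], [0.3, 0.954, 0.0], [0.0, 0.0, -1.0]]
contact_force: [-0.8, 0.4, -1.6]
gripper_width: 0.1
grip_force: 0.0
```

```bash
python3 - <<'E'
from workcell import monitor,cams
import cv2
cv2.imwrite('pics/end.png',cams.camera('scene')['image'][100:250,180:400,::-1].repeat(2,0).repeat(2,1))
print(monitor.read_state()['t'])
E
```

```text
16.35
```

View pics/end.png

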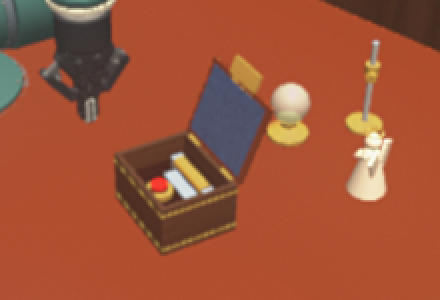

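The lid is open on its stop, the arm is clear, and the globe, angel and post are standing. Handing in.

```bash
python3 -c "
from workcell import manip
print(manip.hand_in())"
```

```text
the job is handed in; nothing more can be done
None
```

The job is handed in at about 16 s: the lid rests open on its stop and the red button was pressed fully down. My first try at the lid slipped off the tab and it fell shut; pushing on the tab slid the box about 4 mm, and the ornaments were never touched.

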